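# Tip the standing spice jars down into their lanes

### The arm

A 7-joint arm with a two-finger parallel gripper is mounted at the origin on a cart in front of the work surface, level with it; the furniture and walls round the work are solid. World frame = base frame: x ahead of the robot, y to its left, z up, the work surface at z = 0. Lengths are in m, angles in rad, forces in N, time in s.
With the tool pointing down it reaches from about 0.425 to 0.95 m from the base axis. Payload 4.7 kg.
Tool frame: the origin (TCP) lies between the finger pads; the fingertips stand 25 mm ahead of it and the grasp point (between the pads) lies 6 mm ahead of it; z points along the fingers, y is the line along which they close (so a half turn about z gives the same grasp; the last joint's range is limited). The gripper opens to 85 mm and grips with 20 to 120 N. Pads are 22 mm wide; open, the fingers measure 114 mm over their backs; the gripper's body (76 mm by 85 mm) begins 54 mm behind the grasp point. The pads swing forward as they close: fully open they stand 13 mm farther back than shut.
Start: joints at [-1.312, 0.469, -0.049, 1.532, 0.024, 1.141, -0.082], TCP at [0.192, 0.647, 0.256] pointing down, gripper open.
Joint ranges: [-2.59, 2.59], [-0.33, 1.99], [-1.39, 1.29], [0.1, 2.45], [-1.04, 4.18], [0.21, 1.99], [-2.66, 2.66]. Speed limits (rad/s): [2.57, 2.57, 3.14, 3.14, 3.14, 3.14, 3.14].

### API

Orientations are given as a 3x3 rotation matrix whose columns are the frame's x, y, z axes.
In Python, from rig import * gives the robot as it stands. Calls block until the motion is done:
- movep(position, orientation): joint-space move of the TCP to a pose.
- move_l(position, attitude=None, feed=0.15, until_force=None): straight line of the TCP; attitude=None keeps the orientation; feed is the mean speed in m/s. With until_force (N) it stops when the force on the tool has changed by that much, and returns True; else False.
- move_joints(angles): joint-space move.
- command_gripper(opening, newtons=None): finger opening in m; newtons is the grip in N (None keeps the last); returns when the fingers have stopped.
- sleep(seconds).
- inverse_kinematics(position, orientation): joint angles nearest the present ones, or None.
- sense(): the state.
- camera(name): name is "side" or "top"; returns (picture, depth): 420x560x3 uint8, red, green, blue; 420x560 float32, m along the optical axis (not along the pixel's ray), 0 where there is no reading.
- camera_params(name): a dict with "K" (3x3 intrinsics, pixels), "position" and "rotation" of the camera in the world. Camera axes: x right, y down, z forward; pixel columns grow to the right and rows downward; lengths in m; the calibration is good to about 2 mm. A picture is of the moment at which its call begins. camera_params takes no time and is no camera call.
A pose or a line that the arm cannot do raises Unreachable and nothing moves.
- finish_job(): hands the job in; it is judged then, once.
The state is a dict: "time_s": time; "joint_pos": joint angles; "qd": joint speeds; "joint_efforts": joint torques, N m; "position": TCP position; "tcp_rot": TCP orientation; "wrist_force": force on the tool from outside, world axes, zero at the start; "ft_torque": the same for the moment, N m; "finger_gap": finger opening in m; "gripper_force": force on a finger pad.
Only numpy, scipy, OpenCV 4.12 (cv2) and the standard library are available. Lean on these libraries where they do the work, as an engineer would, in place of code of your own. Each camera call takes 0.05 s, during which the arm holds its last target. There are 200 camera calls.

### The job

The spice insert has to go back into its shallow drawer, but its two spice jars were left standing in it. With a fingertip gently push each of the two over toward the empty part of its lane, so that it ends up lying still and flat along a lane inside the insert; do not grip or lift them. Leave the salt shaker in the third lane standing where it is, and do not disturb the jam jar and the small carton beside the insert.

Things in the scene. Friction and masses are not known exactly. Their poses are not given: they have to be found in the camera images.
- insert: light wooden drawer insert, a fixed low open tray 202 mm long (x) by 188 mm wide (y). Origin: centre of its underside on the worktop. Floor 5 mm thick, walls up to 28 mm above the worktop, end walls 6 mm thick, side and dividing walls 5 mm. Two dividing walls along x make three lanes, each 190 x 56 mm inside, centred at y = -61, 0 and +61 mm
- jar_a: spice jar, cylinder 46 mm across, 106 mm tall, flat screw cap, about 0.15 kg, loose. Origin: centre of underside; z axis toward the cap. Starts upright on a lane's floor, 4 to 16 mm from the wall at one end (either end); the rest of its lane is empty. Pushed level at the cap, 80 to 105 mm up, it tips rather than slides (under 2 N) and falls by itself past about 25 degrees
- jar_b: spice jar, cylinder 46 mm across, 106 mm tall, flat screw cap, about 0.15 kg, loose. Origin: centre of underside; z axis toward the cap. Starts upright on a lane's floor, 4 to 16 mm from the wall at one end (either end); the rest of its lane is empty. Tips over like the first; it fits lying in the lane only if it falls toward the empty part
- salt_shaker: glass salt shaker with a domed perforated metal-grey top, 44 mm in diameter and 90 mm tall, narrowing in the top 20 mm; stands loose in the remaining lane, near one end of it, and is to stay standing. Origin: centre of its underside; z up
- jam_jar: bystander: jam jar 64 mm in diameter, 99 mm tall, standing loose on the worktop beside the insert on its +y side. Origin: centre of its underside; z up
- tea_box: bystander: small light carton, 35 mm (its x) by 87 mm (its y) by 55 mm high, loose on the worktop beside the insert on its -y side. Origin: centre of its underside; z up
There are look-alikes about, which are no part of the job. What is shaped like the jar_a but orange or purple is not meant.

How it is judged:
At the end, for the whole second after the job is handed in: Both spice jars lie at rest inside the insert, level within 0.12 rad and along a lane within 0.15 rad, underside centre 20 to 36 mm above the worktop; salt shaker, jam jar and carton stand upright (within 0.15 rad) within 20 mm of where they started (angle between jar_a's own z axis and vertical between 1.45 and 1.69 rad and height (world z) of jar_a between 0.02 and 0.036 m and angle between the z axis of each of jar_a, jar_b and the x axis of insert, either way round below 0.15 rad and x of jar_a in the frame of insert between -0.1 and 0.1 m and y of jar_a in the frame of insert between -0.09 and 0.09 m and linear speed of each of jar_a, jar_b below 0.05 m/s and angular speed of each of jar_a, jar_b below 1 rad/s and angle between jar_b's own z axis and vertical between 1.45 and 1.69 rad and height (world z) of jar_b between 0.02 and 0.036 m and x of jar_b in the frame of insert between -0.1 and 0.1 m and y of jar_b in the frame of insert between -0.09 and 0.09 m and distance of each of salt_shaker, jam_jar, tea_box from where it was at the start of the episode below 0.02 m and angle between each of salt_shaker, jam_jar, tea_box's own z axis and vertical below 0.15 rad); the robot touches nothing.
It fails at once if a spice jar is lifted off the insert (underside centre more than 55 mm above the worktop) (height (world z) of any of jar_a, jar_b above 0.055 m).
It fails at once if a spice jar is gripped or pushed roughly (over 20 N) (contact force between the fingers and jar_a above 20 N or contact force between the fingers and jar_b above 20 N).
It fails at once if the salt shaker is knocked over, lifted or shifted by more than 20 mm (distance of salt_shaker from where it was at the start of the episode above 0.02 m or angle between salt_shaker's own z axis and vertical above 0.4 rad).
It fails at once if the jam jar is knocked over, lifted or shifted by more than 20 mm (distance of jam_jar from where it was at the start of the episode above 0.02 m or angle between jam_jar's own z axis and vertical above 0.4 rad).
It fails at once if the carton is knocked over, lifted or shifted by more than 20 mm (distance of tea_box from where it was at the start of the episode above 0.02 m or angle between tea_box's own z axis and vertical above 0.4 rad).
It also fails if it takes over 48 s, if anything falls off the work surface, if the arm or the gripper's body presses on something with over 40 N, if the wrist force passes 120 N, or if a joint passes its speed limit or range.

## Working session

There is one attempt and no reset: what is moved stays moved. The work goes in short steps, each a Python script; the robot and the scene stay as the last script left them, time stands still between calls to the robot, and variables do not carry over. Pictures are saved under pics/ and viewed, at most 10 in all, crops included, and the job is handed in when it is done.

```bash
mkdir -p pics
python3 - <<'E'
from rig import *
import cv2, numpy as np
for n in("top","side"):
    p,d=camera(n); cv2.imwrite(f"pics/{n}0.png",p[:,:,::-1]); np.savez(f"{n}0.npz",p=p,d=d)
    c=camera_params(n); print(n,np.round(c["K"],1).tolist(),np.round(c["position"],3),np.round(c["rotation"],3).tolist())
s=sense();print(s["time_s"],s["position"],s["tcp_rot"])
E
```

```text
top [[449.7, 0.0, 281.2], [0.0, 449.7, 211.0], [0.0, 0.0, 1.0]] [ 0.452 -0.044  0.98 ] [[0.015, -0.993, 0.121], [-1.0, -0.017, -0.012], [0.013, -0.12, -0.993]]
side [[437.9, 0.0, 278.1], [0.0, 437.9, 217.4], [0.0, 0.0, 1.0]] [ 0.488 -0.924  0.678] [[0.994, -0.074, 0.077], [-0.106, -0.583, 0.806], [-0.015, -0.809, -0.587]]
0.1 [0.19142896 0.64678644 0.25535546] [[-9.58886442e-01  2.83789671e-01 -4.63467771e-04]
 [ 2.83790045e-01  9.58884859e-01 -1.74282617e-03]
 [-5.01838377e-05 -1.80269992e-03 -9.99998374e-01]]
```

View pics/top0.png

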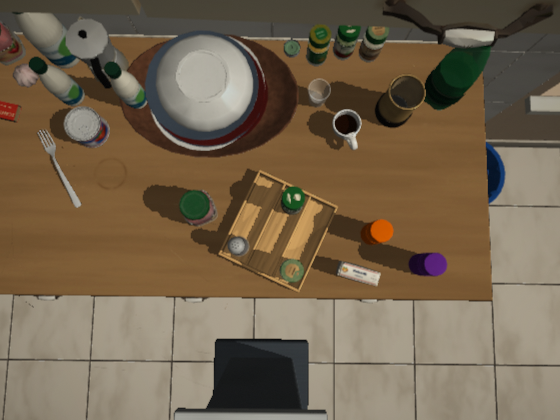

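View pics/side0.png

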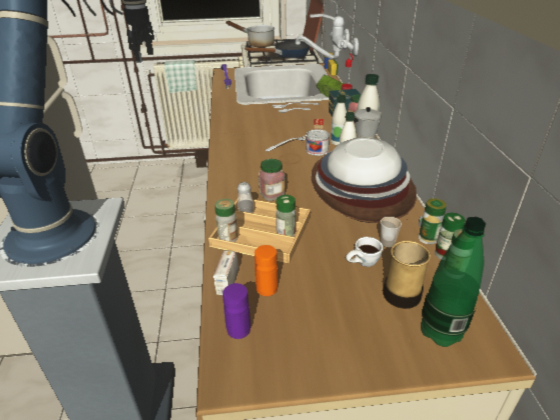

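The top view shows the insert with its corners near (261,171), (337,208), (299,291) and (220,254). One jar cap is at about (293,198), at the far end of the middle lane, and the other is at (291,271), at the near end of the right lane. The salt shaker is at (238,245), the jam jar at (195,207) and the carton at (359,273). The side view agrees. Next I'll take poses from depth and a zoomed crop.

```bash
cat > h.py <<'E'
import numpy as np, cv2
from rig import *
def cloud(n,p=None,d=None):
    if d is None: p,d=camera(n)
    c=camera_params(n);K=c["K"];v,u=np.mgrid[:420,:560]
    P=np.stack([(u-K[0][2])/K[0][0]*d,(v-K[1][2])/K[1][1]*d,d],-1)
    return p,P@np.array(c["rotation"]).T+np.array(c["position"]),d>0
E
python3 - <<'E'
from h import *
f=np.load("top0.npz");p,W,ok=cloud("top",f["p"],f["d"])
v,u=np.mgrid[:420,:560]
def blob(n,u0,v0,r,z0,z1):
    m=ok&(np.hypot(u-u0,v-v0)<r)&(W[...,2]>z0)&(W[...,2]<z1)
    q=W[m]; (c,rad)=cv2.minEnclosingCircle(q[:,:2].astype(np.float32)); print(n,len(q),q.mean(0).round(4),np.round(c,4),round(rad,4),q[:,2].max().round(4)); return q
blob("mid",293,198,22,.103,.12);blob("right",291,271,22,.103,.12)
blob("salt",238,245,16,.06,.1);blob("jam",195,207,26,.09,.11)
q=blob("box",359,273,28,.045,.065);print(cv2.minAreaRect((q[:,:2]*1000).astype(np.float32)))
m=ok&(u>212)&(u<345)&(v>163)&(v<298)&(W[...,2]>.021)&(W[...,2]<.034)
mm=(m*255).astype(np.uint8)
n,l,s,_=cv2.connectedComponentsWithStats(mm);k=1+s[1:,4].argmax();q=W[l==k]
r=cv2.minAreaRect((q[:,:2]*1000).astype(np.float32));print("insert",r,cv2.boxPoints(r).round(0).tolist(),np.median(q[:,2]))
c=cv2.resize(p[155:305,175:385],None,fx=3.6,fy=3.6,interpolation=cv2.INTER_CUBIC)
mc=cv2.resize((l==k)[155:305,175:385].astype(np.uint8)*255,None,fx=3.6,fy=3.6)
cs,_=cv2.findContours(mc,cv2.RETR_LIST,2);c=c[:,:,::-1].copy();cv2.drawContours(c,cs,-1,(255,0,255),1);cv2.imwrite("pics/crop.png",c)
E
```

```text
mid 413 [ 0.5838 -0.0771  0.1102] [ 0.5842 -0.0773] 0.0226 0.1153
right 435 [ 0.4425 -0.0764  0.1102] [ 0.4425 -0.0765] 0.0228 0.1148
salt 265 [0.4899 0.0329 0.0869] [0.4909 0.0339] 0.0181 0.0969
jam 716 [0.5679 0.1173 0.0985] [0.5686 0.1179] 0.0301 0.1049
box 611 [ 0.4377 -0.2151  0.0529] [ 0.4373 -0.2155] 0.044 0.0588
((437.8915710449219, -215.7039031982422), (85.40485382080078, 30.478857040405273), 74.86943054199219)
insert ((527.1475830078125, -49.79949951171875), (188.2632293701172, 202.501708984375), 65.63827514648438) [[396.0, -94.0], [581.0, -177.0], [658.0, -6.0], [474.0, 78.0]] 0.02716667603445777
```

View pics/crop.png

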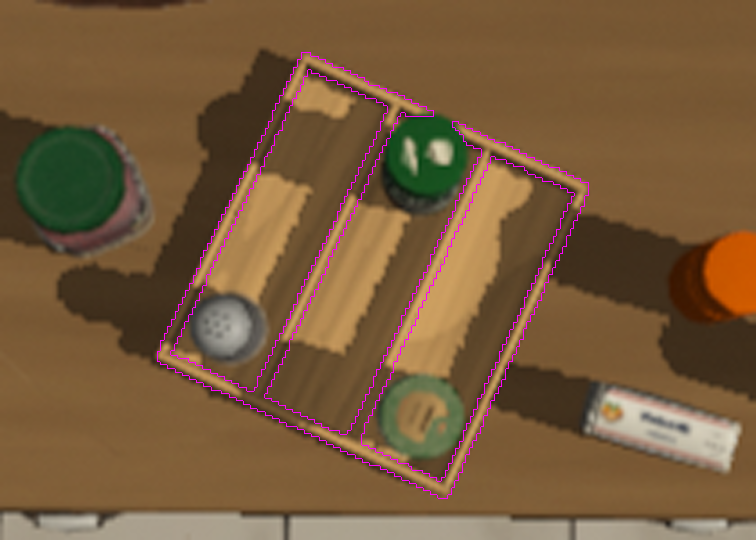

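The magenta outline fits the insert well. In insert coordinates the middle-lane jar stands at the +e (far) end and the right-lane jar at the near end. Both have a clear lane, and the salt shaker is in the left lane. Next I'll check reach for the push poses.

```bash
cat >> h.py <<'E'
a=np.radians(-24.36);e=np.array([np.cos(a),np.sin(a),0]);n=np.array([-np.sin(a),np.cos(a),0]);Z=np.array([0,0,1.])
C=np.array([.5271,-.0498,0])
J1=np.array([.584,-.0772,0]);J2=np.array([.4425,-.0764,0])
def ori(t,yaw=0): # t: tilt, tips toward -e
    z=-Z*np.cos(t)-e*np.sin(t); y=n; return np.stack([np.cross(y,z),y,z],1)
def tcp(tip,R): return tip-R[:,2]*.025
E
python3 - <<'E'
from h import *
for nm,J in(("J1",J1),("J2",J2)):
    print(nm,"in insert",((J-C)@e).round(4),((J-C)@n).round(4))
for t in np.radians([0,10,15,20,25,30]):
  R=ori(t); r=[]
  for b in (.036,.040,.045,.05):
    for z in (.09,.16): r.append(inverse_kinematics(tcp(J2-b*e+z*Z,R),R) is not None)
  print(np.degrees(t).round(),r)
R=ori(0);print([inverse_kinematics(tcp(J1+b*e+z*Z,R),R) for b in(.05,) for z in(.09,.2)])
E
```

```text
J1 in insert 0.0631 -0.0015
J2 in insert -0.0661 -0.0591
0.0 [True, True, True, True, True, True, True, True]
10.0 [True, True, True, True, True, True, True, True]
15.0 [True, True, True, True, True, True, True, True]
20.0 [True, True, True, True, True, True, True, True]
25.0 [True, True, True, True, True, True, True, True]
30.0 [True, True, True, True, True, True, True, True]
[array([-0.28114624,  0.60026302,  0.52453923,  1.78037017, -0.38139002,
        0.86335179,  1.56489155]), array([-0.37008226,  0.49161955,  0.64895263,  1.6936084 , -0.33149261,
        1.06870881,  1.52912752])]
```

```bash
cat >> h.py <<'E'
def push(J,d,start=.05,end=-.018,tipz=.092):
    R=ori(0); P=lambda b,z: tcp(J-b*d+z*Z,R)
    movep(P(start,.2),R); move_l(P(start,tipz),feed=.1)
    hit=move_l(P(end,tipz),feed=.06,until_force=10)
    s=sense();print("hit",hit,s["position"].round(4) if hasattr(s["position"],"round") else s["position"],np.round(s["wrist_force"],2))
    sleep(.4)
    move_l(np.array(s["position"])*[1,1,0]+[0,0,.225],feed=.15); print(sense()["time_s"])
E
python3 - <<'E'
from h import *
command_gripper(0.0)
push(J1,-e)
for k in("side","top"):
    p,d=camera(k); cv2.imwrite(f"pics/{k}1.png",p[:,:,::-1])
E
```

```text
hit False [ 0.568  -0.07    0.1171] [-1.04  0.09  0.1 ]
7.6833
```

View pics/side1.png

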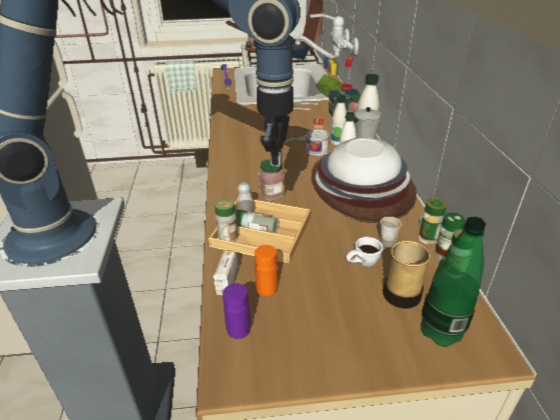

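The middle-lane jar now lies along its lane, at about (258,222) in the side view. The salt shaker and the other jar are still standing. Next is the second jar.

Run:
```python
from h import *
push(J2,e)
R=ori(0); movep([.45,.35,.3],R); print(sense()["time_s"])
for k in("top","side"):
    p,W,ok=cloud(k); cv2.imwrite(f"pics/{k}2.png",p[:,:,::-1])
    if k=="top":
        D=W-C; al=D@e; la=D@n
        for nm,l0 in(("mid",0),("right",-.061)):
            m=ok&(abs(al)<.094)&(abs(la-l0)<.026)&(W[...,2]>.033)
            q=np.stack([al[m],la[m]],1); print(nm,m.sum(),q.min(0).round(3),q.max(0).round(3),W[m][:,2].max().round(3),cv2.minAreaRect((q*1000).astype(np.float32)))
        v,u=np.mgrid[:420,:560]
        for nm,u0,v0,r,a,b in(("salt",238,245,16,.06,.1),("jam",195,207,26,.09,.11),("box",359,273,28,.045,.065)):
            m=ok&(np.hypot(u-u0,v-v0)<r)&(W[...,2]>a)&(W[...,2]<b);print(nm,m.sum(),W[m].mean(0).round(4))
        cv2.imwrite("pics/crop2.png",cv2.resize(p[155:305,175:385],None,fx=3.6,fy=3.6,interpolation=cv2.INTER_CUBIC)[:,:,::-1])
```

```text
hit False [ 0.4585 -0.0836  0.1169] [ 1.17 -0.08 -0.46]
12.2917
13.9083
mid 1065 [-0.067 -0.023] [0.038 0.023] 0.055 ((-14.338130950927734, 0.5620937347412109), (46.22513198852539, 104.83778381347656), 88.98797607421875)
right 1047 [-0.045 -0.081] [ 0.06  -0.035] 0.055 ((7.56793212890625, -57.686798095703125), (105.11912536621094, 44.949058532714844), 1.1119396686553955)
salt 261 [0.4901 0.0328 0.087 ]
jam 716 [0.5679 0.1172 0.0986]
box 609 [ 0.4376 -0.2153  0.0528]
```

View pics/crop2.png

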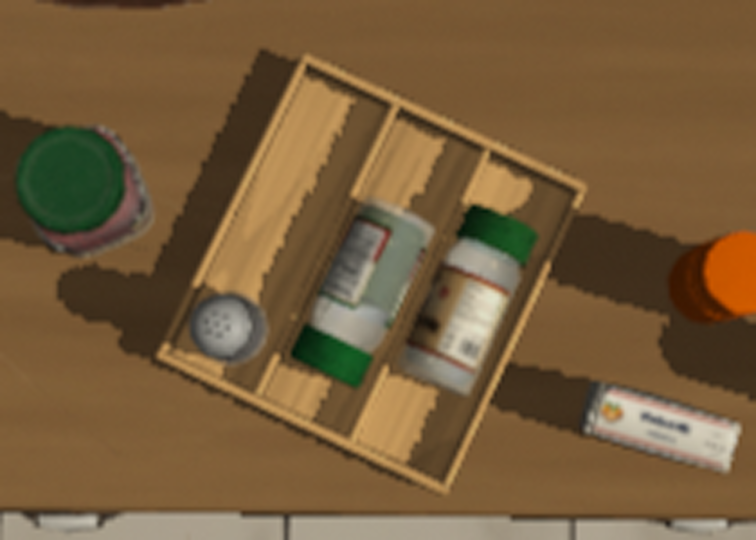

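Both jars lie flat along their lanes: crop pixels (365,290) and (470,300), about 1 degree off the lane, tops at about 55 mm. The salt shaker (228,327), jam jar and carton haven't moved. The arm is clear, so I'm handing in.

```bash
python3 -c "
from rig import *
sleep(.5); print(finish_job(), sense()['time_s'])"
```

```text
the job is handed in; nothing more can be done
the job is handed in; nothing more can be done
```

The job is handed in at about 14 s of robot time: both spice jars lie flat along their lanes inside the insert, and the salt shaker, jam jar and carton still stand within 1 mm of where they started; no verdict came back.

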